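# Stack the movement boxes brick fashion on the carrier

## Robot

A 6-joint arm with a two-finger parallel gripper is mounted at the origin on a cart in front of the work surface, level with it; the furniture and walls round the work are solid. World frame = base frame: x ahead of the robot, y to its left, z up, the work surface at z = 0. Lengths are in m, angles in rad, forces in N, time in s.
With the tool pointing down it reaches from about 0.325 to 0.85 m from the base axis. Payload 15.5 kg.
Tool frame: the origin (TCP) lies at the very end of the fingers, on their centre line; the grasp point (between the pads) lies 19 mm behind it; z points along the fingers, y is the line along which they close (so a half turn about z gives the same grasp; the last joint's range is limited). The gripper opens to 91 mm and grips with 3 to 60 N. Pads are 32 mm wide; open, the fingers measure 118 mm over their backs; the gripper's body (76 mm by 178 mm) begins 60 mm behind the grasp point.
Start: joints at [1.044, 0.494, 1.345, -0, 1.302, -0.096], TCP at [0.262, 0.568, 0.214] pointing down, gripper open.
Joint ranges: [-2.91, 2.91], [-0.82, 2.16], [0.22, 2.67], [-1.22, 4.37], [0.12, 2.79], [-3.08, 3.08]. Speed limits (rad/s): [1.89, 1.89, 2.57, 3.01, 3.01, 3.01].

## Interface

Orientations are given as a 3x3 rotation matrix whose columns are the frame's x, y, z axes.
In Python, from workcell import env gives the robot as it stands.
- The arm moves only by the shell command python3 shift.py 'ROWS' [FORCE]. ROWS is rows parted by semicolons, their numbers by spaces, 1 to 12 of them, each of 5 numbers: dx, dy, dz in m, then a turn about the tool's z in rad, then the finger opening in m; each row is the pose to reach, as a shift and turn from the pose commanded when the command began, along the tool's axes at that moment; what a row does not reach only later rows make up. A row lasts 1/10 s, in which the tool goes at most 0.05 m and 0.15 rad, less where a joint would pass 70% of its speed; a pose out of reach is approached as far as the arm can. The fingers move at their own pace and stop on an object; FORCE is the grip in N (left out, the last holds). Time passes only in rows, so rows that do not move let the fingers close. It prints the time, the measured TCP pose, the force, the opening and the grip force at its end.
- env.sense(): the state, without advancing time (a new reading comes with each control period).
- env.read_camera(name): name is "scene" or "top" or "wrist"; returns a dict with "pixels" (384x512x3 uint8, red, green, blue), "fx", "fy", "cx", "cy" (pixels), "D" ([k1, k2, p1, p2, k3] as OpenCV has them; the pictures are not rectified), "world_to_cam" (4x4, takes a point from world to camera coordinates); the wrist camera has in their place "hand_eye" (4x4, takes a point from camera to tool coordinates, whose origin is the TCP and whose axes are the flange's). Camera axes: x right, y down, z forward; pixel columns grow to the right and rows downward; lengths in m; the calibration is good to about 2 mm. A picture is of the moment at which its call begins: read the wrist's pose just before it. There is no depth.
- env.finish_job(): hands the job in; it is judged then, once.
The state is a dict: "time": time; "joints": joint angles; "qd": joint speeds; "joint_torque": joint torques, N m; "eef_pos": TCP position; "tcp_rot": TCP orientation; "force": force on the tool from outside, world axes, zero at the start; "ft_torque": the same for the moment, N m; "opening": finger opening in m; "gripper_force": force on a finger pad.
Only numpy, scipy, OpenCV 4.12 (cv2) and the standard library are available. Lean on these libraries where they do the work, as an engineer would, in place of code of your own. Each camera call takes 0.05 s, during which the arm holds its last target. There are 200 camera calls.

## Task

Stack the loose grey movement boxes on the steel carrier like bricks in running bond, against the low back lip and closely end to end: first complete the lower course by laying one half-length box beyond the long box that already lies against the end stop. Then lay the upper course, the other half-length box against the end stop and the loose long box next to it, so that every joint is offset by half a long box and the stack is flush all round; leave the box that is already laid in its place and do not disturb the pots and the loupe.

Things in the scene. Friction and masses are not known exactly. Their poses are not given: they have to be found in the camera images.
- carrier: flat steel plate fixed to the bench, 66 mm wide (own x), 150 mm long (own y); the stack, 40 mm wide and 120 mm long, goes on it. Origin at bench height under the middle of the stack's place; plate top 6 mm above it; back lip along the +x side, upright end stop across the +y end, other sides open
- back_lip (a point): middle of the carrier's back lip, on its inner face at plate height (carrier x = +21 mm, y = 0); the lip runs along the carrier's y, is 3 mm thick and 150 mm long, and its top is 12 mm above the bench, 6 mm above the plate
- end_stop (a point): middle of the carrier's end stop, on its inner face at plate height (carrier x = 0, y = +61 mm); the stop is an upright plate 50 mm wide and 4 mm thick, its top 48 mm above the bench
- first_box: closed, rigid, grey moulded movement box with a dark seam round it, 80 mm long (own y) x 40 mm wide (own x) x 30 mm high; 120 g; origin at the centre of its underside, z up. It already lies loose on the carrier, lengthwise against the end stop, centre at about own y = +20 mm of the carrier; first box of the lower course.
- long_box: closed, rigid, grey moulded movement box with a dark seam round it, 80 mm long (own y) x 40 mm wide (own x) x 30 mm high; about 120 g; origin at the centre of its underside, z up. Loose on the bench; the same size as the first box.
- half_box_1: closed, rigid, grey moulded movement box with a dark seam round it, 40 mm long (own y) x 40 mm wide (own x) x 30 mm high; about 70 g; origin at the centre of its underside, z up. Half-length box, square from above, loose on the bench; either half box may take either place, at any quarter turn.
- half_box_2: closed, rigid, grey moulded movement box with a dark seam round it, 40 mm long (own y) x 40 mm wide (own x) x 30 mm high; about 70 g; origin at the centre of its underside, z up. The second half-length box, just like the first one.
- loupe: black eye loupe (cone, 36 mm across, 30 mm high), standing on the bench near the work; origin at the centre of its underside. Not to be disturbed.
- pith_pot: white pot, 44 mm across, 31 mm high, standing on the bench near the work; origin at the centre of its underside. Not to be disturbed.
- oil_pot: small black pot with a red cap, 28 mm across, 20 mm high, standing on the bench near the work; origin at the centre of its underside. Not to be disturbed.

How it is judged:
By the outcome, as a careful person would: the job done as asked, in the order asked, and still so for the second after the job is handed in, with the robot touching nothing.
It also fails if it takes over 72 s, if anything falls off the work surface, if the arm or the gripper's body presses on something with over 40 N, if the wrist force passes 120 N, or if a joint passes its speed limit or range.

## Working session

There is one attempt and no reset: what is moved stays moved. The work goes in short steps, Python scripts to look and compute and a shell command to move; the robot and the scene stay as the last step left them, time stands still between calls to the robot, and variables do not carry over. Pictures are saved under pics/ and viewed, at most 10 in all, crops included, and the job is handed in when it is done.

```bash
ls; mkdir -p pics; python3 - <<'E'
from workcell import env
import cv2,pickle
s=env.sense();print(s)
for n in("scene","top"):
    c=env.read_camera(n);pickle.dump(c,open(f'{n}.pkl','wb'))
    cv2.imwrite(f'pics/{n}0.png',c['pixels'][...,::-1]);print(n,c['fx'],c['D'],c['world_to_cam'])
E
```

```text
pics
shift.py
workcell.py
{'time': 0.0, 'joints': array([ 1.04350385e+00,  4.94193743e-01,  1.34615081e+00,  1.93500425e-05,
        1.30248504e+00, -9.55093257e-02]), 'qd': array([7.22961938e-04, 6.14712026e-04, 1.33254312e-05, 4.16711833e-07,
       1.36268542e-03, 2.17558962e-04]), 'joint_torque': array([ 1.50443997e-03, -8.78800964e+01, -3.81874895e+01,  7.11832219e-02,
        5.30361012e-02, -2.41420421e-04]), 'eef_pos': array([0.26135775, 0.56730406, 0.21332503]), 'tcp_rot': array([[-9.08218767e-01,  4.18495236e-01, -6.38545621e-04],
       [ 4.18495701e-01,  9.08218160e-01, -1.05954058e-03],
       [ 1.36526044e-04, -1.22952324e-03, -9.99999235e-01]]), 'force': array([-0.4092047 ,  0.0091029 , -0.63779302]), 'ft_torque': array([ 0.01154938,  0.00105974, -0.03372427]), 'gripper_force': 0.0, 'opening': 0.09113893366320312}
scene 359.9047685778304 [0.00246568 0.         0.         0.         0.        ] [[ 0.47520442 -0.87969661 -0.01773805 -0.25137687]
 [-0.65711421 -0.34141649 -0.67203846  0.38445617]
 [ 0.58513389  0.33101157 -0.74030376  0.64990773]
 [ 0.          0.          0.          1.        ]]
top 430.77960451584136 [-0.02564462  0.          0.          0.          0.        ] [[ 1.90763447e-04 -9.99991071e-01  4.22149076e-03 -1.55169945e-02]
 [-9.98717199e-01 -4.04272953e-04 -5.06339157e-02  5.36112636e-01]
 [ 5.06351703e-02 -4.20641633e-03 -9.98708359e-01  1.42775360e+00]
 [ 0.00000000e+00  0.00000000e+00  0.00000000e+00  1.00000000e+00]]
```
View pics/top0.png

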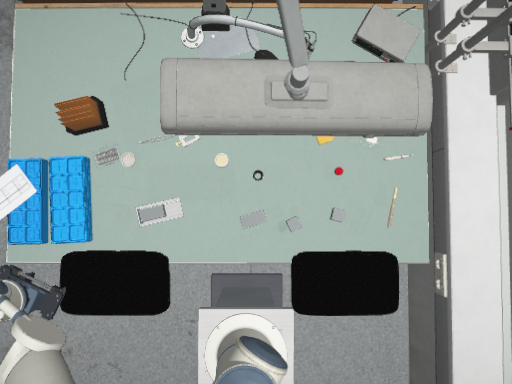

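View pics/scene0.png

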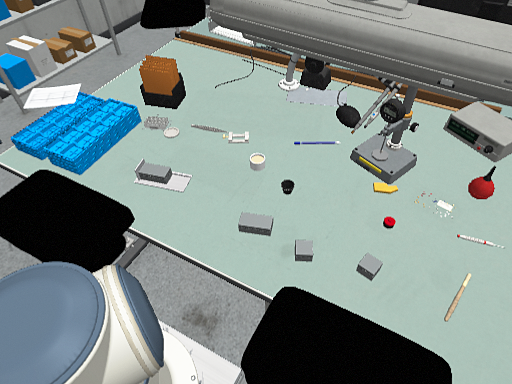

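The top view shows the carrier with first box at (160,212), long box (253,218), half boxes (293,224) and (338,214), loupe (258,175), pith pot (221,159) and oil pot (339,171). The scene view confirms the end stop is at the left (world +y) end of the carrier.

```bash
cat > h.py <<'E'
import numpy as np,cv2,pickle
def cam(c):
    K=np.array([[c['fx'],0,c['cx']],[0,c['fy'],c['cy']],[0,0,1.]]);return K,np.array(c['D'],float)
def w2c(c,s=None):
    if 'world_to_cam' in c: return np.array(c['world_to_cam'])
    T=np.eye(4);T[:3,:3]=s['tcp_rot'];T[:3,3]=s['eef_pos'];return np.linalg.inv(T@np.array(c['hand_eye']))
def unproj(c,uv,z,s=None):
    K,D=cam(c);n=cv2.undistortPoints(np.array(uv,float).reshape(-1,1,2),K,D)[:,0]
    M=np.linalg.inv(w2c(c,s));d=np.c_[n,np.ones(len(n))]@M[:3,:3].T;o=M[:3,3]
    return o+d*((z-o[2])/d[:,2])[:,None]
def proj(c,P,s=None):
    K,D=cam(c);M=w2c(c,s);return cv2.projectPoints(np.array(P,float),cv2.Rodrigues(M[:3,:3])[0],M[:3,3],K,D)[0][:,0]
def wrist(env,name):
    s=env.sense();c=env.read_camera('wrist');pickle.dump((c,s),open(name+'.pkl','wb'))
    cv2.imwrite(f'pics/{name}.png',c['pixels'][...,::-1]);return c,s
E
python3 - <<'E'
from h import *
c=pickle.load(open('top.pkl','rb'))
for n,uv,z in[('carrier',(160,212),.03),('long',(253,218),.03),('h1',(293,224),.03),('h2',(338,214),.03),('loupe',(258,175),.03),('pith',(221,159),.03),('oil',(339,171),.02)]: print(n,unproj(c,[uv],z)[0].round(3))
from workcell import env
c=env.read_camera('wrist');print(c['fx'],c['D'],c['hand_eye'])
E
```

```text
carrier [0.472 0.283 0.03 ]
long [ 0.452 -0.024  0.03 ]
h1 [ 0.432 -0.156  0.03 ]
h2 [ 0.465 -0.305  0.03 ]
loupe [ 0.595 -0.041  0.03 ]
pith [0.648 0.082 0.03 ]
oil [ 0.609 -0.312  0.02 ]
328.7505519115811 [0.00106695 0.         0.         0.         0.        ] [[ 3.16311801e-04 -9.66906515e-01 -2.55130732e-01  7.17209573e-02]
 [ 9.99999900e-01  3.86160790e-04 -2.23687730e-04  3.52425977e-04]
 [ 3.14806609e-04 -2.55130636e-01  9.66906541e-01 -1.70860154e-01]
 [ 0.00000000e+00  0.00000000e+00  0.00000000e+00  1.00000000e+00]]
```

```bash
python3 shift.py '-0.31 -0.17 0 0.9 0.091;-0.31 -0.17 0 0.9 0.091;-0.31 -0.17 0 0.9 0.091;-0.31 -0.17 0 0.9 0.091;-0.31 -0.17 0 0.9 0.091;-0.31 -0.17 0 0.9 0.091;-0.31 -0.17 0 0.9 0.091;-0.31 -0.17 0 0.9 0.091;-0.31 -0.17 0 0.9 0.091;-0.31 -0.17 0 0.9 0.091;-0.31 -0.17 0 0.9 0.091' && python3 -c "
from h import *
from workcell import env
c,s=wrist(env,'w1');print(s['joints'].round(2),s['eef_pos'],s['tcp_rot'].round(3))"
```

```text
time: 1.25
eef_pos: [0.4712, 0.2846, 0.2139]
tcp_rot: [[-0.238, 0.971, -0.0], [0.971, 0.238, 0.0], [0.0, -0.0, -1.0]]
force: [-0.3, 0.6, 0.0]
opening: 0.0912
gripper_force: 0.0
[0.43 0.39 1.53 0.   1.22 0.19] [0.47116032 0.28455586 0.21387631] [[-0.238  0.971 -0.   ]
 [ 0.971  0.238  0.   ]
 [ 0.    -0.    -1.   ]]
```

View pics/w1.png

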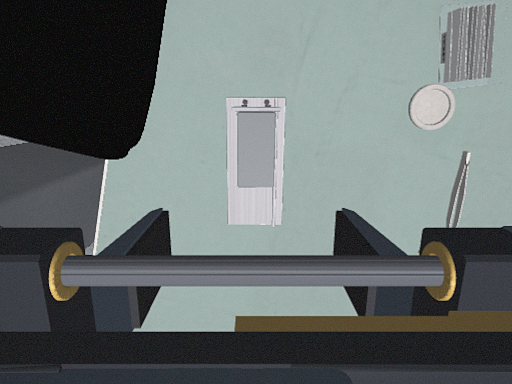

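The wrist picture shows the carrier at (227–285, 97–225), with the first box top at (237–275, 111–187), the end stop at the top edge near row 107 and the lip at column ~277.

```bash
python3 - <<'E'
from h import *
c,s=pickle.load(open('w1.pkl','rb'));p=c['pixels'].astype(int)
print('row150');[print(x,p[150,x],end=' ') for x in range(222,292,2)]
print('\nrow205');[print(x,p[205,x],end=' ') for x in range(222,292,3)]
print('\ncol256');[print(y,p[y,256],end=' ') for y in list(range(94,116))+list(range(182,192))+list(range(220,230))]
for n,uv,z in[('plate BL',(227.5,225.5),.006),('plate BR',(283,225.5),.006),('box TL',(237,111.5),.036),('TR',(275,111.5),.036),('BL',(237.5,187),.036),('BR',(275,187),.036)]: print(n,unproj(c,[uv],z,s)[0].round(4))
E
```

```text
row150
222 [162 178 175] 224 [160 177 172] 226 [130 149 145] 228 [213 211 217] 230 [201 197 203] 232 [207 203 208] 234 [205 202 208] 236 [207 205 210] 238 [144 149 152] 240 [157 162 167] 242 [160 164 166] 244 [156 161 162] 246 [156 162 164] 248 [159 164 168] 250 [158 163 165] 252 [158 162 164] 254 [158 160 167] 256 [157 161 165] 258 [155 159 163] 260 [158 163 166] 262 [156 160 166] 264 [159 161 167] 266 [156 161 163] 268 [157 163 167] 270 [156 160 163] 272 [159 164 168] 274 [144 145 148] 276 [178 174 180] 278 [213 212 217] 280 [207 206 213] 282 [219 217 219] 284 [163 177 176] 286 [158 177 174] 288 [158 175 171] 290 [158 176 171] 
row205
222 [159 177 173] 225 [159 179 176] 228 [207 203 208] 231 [198 199 202] 234 [201 199 203] 237 [203 201 206] 240 [206 203 210] 243 [208 204 210] 246 [209 206 211] 249 [206 203 206] 252 [210 209 215] 255 [206 203 207] 258 [205 202 207] 261 [205 204 209] 264 [208 205 212] 267 [207 206 209] 270 [203 202 206] 273 [196 192 198] 276 [206 203 208] 279 [208 205 211] 282 [187 194 193] 285 [155 173 169] 288 [156 175 170] 291 [160 179 173] 
col256
94 [161 181 177
[... 203 characters left out ...]
 191 195] 107 [135 137 140] 108 [205 202 206] 109 [211 207 213] 110 [209 208 218] 111 [111 112 112] 112 [92 94 97] 113 [155 161 163] 114 [155 162 164] 115 [155 157 161] 182 [157 163 168] 183 [157 162 168] 184 [160 167 170] 185 [159 164 167] 186 [156 162 165] 187 [189 189 193] 188 [205 204 209] 189 [205 201 209] 190 [203 200 205] 191 [200 197 203] 220 [199 196 200] 221 [201 198 203] 222 [204 200 206] 223 [199 198 202] 224 [186 191 194] 225 [155 176 169] 226 [162 182 177] 227 [165 182 177] 228 [160 180 175] 229 [159 178 174] plate BL [0.4594 0.2082 0.006 ]
plate BR [0.5254 0.2244 0.006 ]
box TL [0.441  0.3441 0.036 ]
TR [0.479  0.3534 0.036 ]
BL [0.4597 0.266  0.036 ]
BR [0.4996 0.2758 0.036 ]
```

```bash
python3 shift.py '-0.05 -0.014 -0.02 0 0.091;-0.5 -0.145 -0.04 0 0.091;-0.5 -0.145 -0.04 0 0.091;-0.5 -0.145 -0.04 0 0.091;-0.5 -0.145 -0.04 0 0.091;-0.5 -0.145 -0.04 0 0.091;-0.5 -0.145 -0.04 0 0.091;-0.5 -0.145 -0.04 0 0.091;-0.5 -0.145 -0.04 0 0.091;-0.5 -0.145 -0.04 0 0.091;-0.5 -0.145 -0.04 0 0.091;-0.5 -0.145 -0.04 0 0.091' && cat >> h.py <<'E'
def boxes(c,s,z=.03,amin=600):
    p=c['pixels'].astype(int);r,g,b=p[...,0],p[...,1],p[...,2]
    m=((abs(g-r)<10)&(b-r<16)&(g>125)&(g<182)).astype(np.uint8)
    m=cv2.morphologyEx(m,cv2.MORPH_OPEN,np.ones((3,3)))
    for k in cv2.findContours(m,cv2.RETR_EXTERNAL,cv2.CHAIN_APPROX_NONE)[0]:
        if cv2.contourArea(k)<amin: continue
        w=unproj(c,k[:,0,:],z,s)[:,:2];q=cv2.minAreaRect((w*1000).astype(np.float32))
        if 25<min(q[1]) and max(q[1])<120: print('px',k[:,0].mean(0).round(),'mm',np.round(q[0],1),'size',np.round(q[1],1),'ang',round(q[2],2))
E
python3 -c "
from h import *
from workcell import env
c,s=wrist(env,'w2');print(s['joints'].round(2),s['eef_pos'],s['tcp_rot'].round(3));boxes(c,s)"
```

```text
time: 2.5
eef_pos: [0.4497, -0.239, 0.254]
tcp_rot: [[-0.235, 0.972, 0.0], [0.972, 0.235, -0.001], [-0.001, 0.0, -1.0]]
force: [0.5, 0.7, 0.6]
opening: 0.0909
gripper_force: 0.0
[-0.61  0.29  1.57 -0.    1.28 -0.84] [ 0.44972601 -0.23898178  0.25397692] [[-0.235  0.972  0.   ]
 [ 0.972  0.235 -0.001]
 [-0.001  0.    -1.   ]]
```

View pics/w2.png

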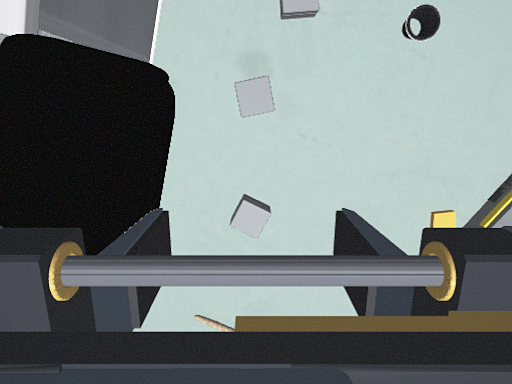

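The picture shows half box 1 at (254,97) and half box 2 at (251,217); the long box is at the top edge (300,5).

```bash
python3 - <<'E'
import re
t=open('h.py').read().replace("def boxes(c,s,z=.03,amin=600):","def boxes(c,s,z=.03,amin=600,lo=125,hi=182):").replace("(g>125)&(g<182)","(g>lo)&(g<hi)");open('h.py','w').write(t)
from h import *
c,s=pickle.load(open('w2.pkl','rb'));p=c['pixels'];print(p[97,254],p[217,251],p[150,250],p[200,258],p[13,300],p[5,300])
boxes(c,s,.03,400,160,210)
E
```

```text
[181 186 190] [192 196 202] [193 214 207] [136 146 145] [108 110 110] [176 182 184]
px [250. 219.] mm [ 463.9 -306.8] size [38.2 38.8] ang 76.01
px [254.  97.] mm [ 434.1 -160.1] size [38.7 38.7] ang 25.17
```

```bash
python3 shift.py '0.0805 0.003 0.1 -0.2 0.091;0.0805 0.003 0.1 -0.2 0.091;0.0805 0.003 0.1 -0.2 0.091;0.0805 0.003 0.15 -0.2 0.091;0.0805 0.003 0.2 -0.2 0.08;0.0805 0.003 0.223 -0.2 0.07;0.0805 0.003 0.243 -0.2 0.07;0.0805 0.003 0.243 -0.2 0.07' && python3 -c "
from h import *
from workcell import env
c,s=wrist(env,'w3');print(s['eef_pos'],s['tcp_rot'].round(3))"
```

```text
time: 3.35
eef_pos: [0.4322, -0.1556, 0.0092]
tcp_rot: [[-0.427, 0.904, -0.003], [0.904, 0.427, 0.002], [0.003, -0.002, -1.0]]
force: [0.4, 0.9, -0.1]
opening: 0.0703
gripper_force: 0.0
[ 0.43224207 -0.15558972  0.00922088] [[-0.427  0.904 -0.003]
 [ 0.904  0.427  0.002]
 [ 0.003 -0.002 -1.   ]]
```

View pics/w3.png

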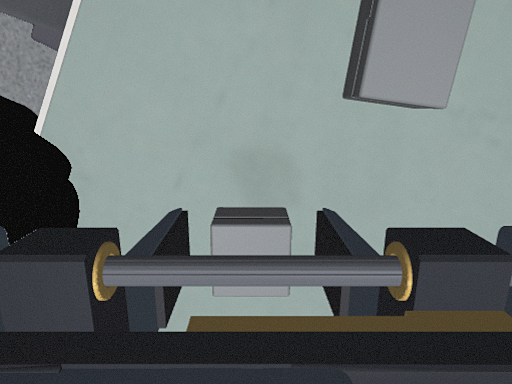

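The picture shows half box 1 square between the open fingers (columns 212–291, top face rows ~223–296); the long box's near end is at (344,98)–(444,108).

```bash
python3 shift.py '0 0 0 0 0.03;0 0 0 0 0.03;0 0 0 0 0.03;0 0 0 0 0.03;0 0 0 0 0.03;0 0 0 0 0.03;0 0 0 0 0.03;0 0 0 0 0.03' 25; python3 - <<'E'
from h import *
c,s=pickle.load(open('w3.pkl','rb'))
R=s['tcp_rot'];P=unproj(c,[(251,223),(251,296),(212,240),(291,240),(344,98),(444,108),(475,0),(360,44)],.03,s)
print(P.round(4));print(((P-s['eef_pos'])@R).round(4))
E
```

```text
time: 4.2
eef_pos: [0.4336, -0.1578, 0.0115]
tcp_rot: [[-0.425, 0.905, 0.001], [0.905, 0.425, -0.0], [-0.001, 0.001, -1.0]]
force: [-0.7, 0.9, 10.5]
opening: 0.0397
gripper_force: 25.0
[[ 0.4252 -0.1409  0.03  ]
 [ 0.4422 -0.1769  0.03  ]
 [ 0.4116 -0.1571  0.03  ]
 [ 0.4467 -0.1405  0.03  ]
 [ 0.4373 -0.0707  0.03  ]
 [ 0.4794 -0.0555  0.03  ]
 [ 0.4668 -0.0141  0.03  ]
 [ 0.4326 -0.0486  0.03  ]]
[[ 0.0164 -0.0002 -0.0207]
 [-0.0235 -0.0002 -0.0209]
 [ 0.0075 -0.0193 -0.0207]
 [ 0.0076  0.0195 -0.0208]
 [ 0.0747  0.0407 -0.0206]
 [ 0.0704  0.0853 -0.0208]
 [ 0.1133  0.0916 -0.0206]
 [ 0.0967  0.0459 -0.0206]]
```

```bash
python3 shift.py '0 0 -0.05 0 0.03;0 0 -0.1 0 0.03;0.35 0.22 -0.1 0.195 0.03;0.35 0.22 -0.1 0.195 0.03;0.35 0.22 -0.1 0.195 0.03;0.35 0.22 -0.1 0.195 0.03;0.35 0.22 -0.1 0.195 0.03;0.35 0.22 -0.1 0.195 0.03;0.35 0.22 -0.1 0.195 0.03;0.35 0.22 -0.1 0.195 0.03;0.35 0.22 -0.1 0.195 0.03;0.35 0.22 -0.1 0.195 0.03' && python3 shift.py '0 0 0.03 0 0.03;0 0 0.055 0 0.03;0 0 0.055 0 0.03;0 0 0.055 0 0.03;0 0 0.055 0 0.03' && python3 -c "
from h import *
from workcell import env
c,s=wrist(env,'w4');print(s['eef_pos'],s['tcp_rot'].round(4))
cv2.imwrite('pics/w4c.png',cv2.resize(c['pixels'][40:300,156:356,::-1],None,fx=2.3,fy=2.3,interpolation=cv2.INTER_CUBIC))"
```

```text
time: 5.4
eef_pos: [0.4839, 0.2556, 0.111]
tcp_rot: [[-0.244, 0.97, 0.001], [0.97, 0.244, 0.001], [0.001, 0.001, -1.0]]
force: [0.3, -0.6, -0.3]
opening: 0.0396
gripper_force: 25.0
time: 5.9
eef_pos: [0.4844, 0.2525, 0.0572]
tcp_rot: [[-0.241, 0.97, 0.001], [0.97, 0.241, 0.001], [0.0, 0.001, -1.0]]
force: [0.7, 0.6, -0.9]
opening: 0.0395
gripper_force: 25.0
[0.48436523 0.25251404 0.0571617 ] [[-2.411e-01  9.705e-01  1.400e-03]
 [ 9.705e-01  2.411e-01  5.000e-04]
 [ 2.000e-04  1.500e-03 -1.000e+00]]
```

View pics/w4c.png

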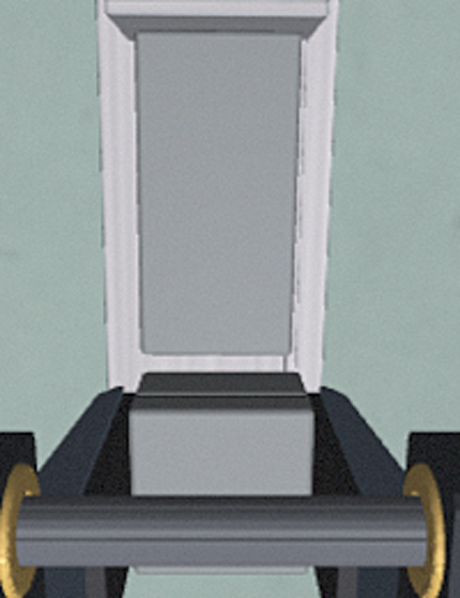

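The crop (2.3×, offset 156,40) shows the held box's top front edge at crop row ~407 (columns 131–313), the first box's top with near edge at row 354 (columns 140–291) and far edge at row 33 (136–301), lip to its right.

```bash
python3 - <<'E'
from h import *
c,s=pickle.load(open('w4.pkl','rb'));R=s['tcp_rot']
f=lambda uv,z:((unproj(c,np.array(uv)/2.3+[156,40],z,s)-s['eef_pos'])@R).round(4)
print('first NL NR FL FR\n',f([(140,354),(291,354),(136,33),(301,33)],.036))
print('held top FL FR B\n',f([(131,409),(313,409),(222,572)],.0757))
print('held bottom front edge',f([(222,374)],.0457), f([(222,391)],.0607))
print('lip inner/outer top',f([(300,200)],.012),f([(283,372)],.012),'plate L',f([(108,380),(99,40)],.006),'plate R',f([(321,380),(335,40)],.006))
E
```

```text
first NL NR FL FR
 [[ 0.0196 -0.021   0.0211]
 [ 0.0196  0.0188  0.0212]
 [ 0.0983 -0.0198  0.0211]
 [ 0.0984  0.0192  0.0212]]
held top FL FR B
 [[ 0.0183 -0.0188 -0.0186]
 [ 0.0183  0.0199 -0.0185]
 [-0.0206  0.0006 -0.0185]]
held bottom front edge [[0.017  0.0006 0.0115]] [[ 0.0174  0.0006 -0.0035]]
lip inner/outer top [[0.0579 0.0226 0.0452]] [[0.0075 0.0189 0.0452]] plate L [[ 0.0032 -0.0343  0.0511]
 [ 0.1007 -0.0331  0.0511]] plate R [[0.0032 0.0311 0.0512]
 [0.1007 0.0316 0.0512]]
```

```bash
python3 shift.py '-0.0012 -0.0018 0 0.009 0.03;-0.0012 -0.0018 0 0.009 0.03;-0.0012 -0.0018 0.015 0.009 0.03;-0.0012 -0.0018 0.028 0.009 0.03;-0.0012 -0.0018 0.035 0.009 0.03;-0.0012 -0.0018 0.0375 0.009 0.03;-0.0012 -0.0018 0.0375 0.009 0.03;-0.0012 -0.0018 0.0375 0.009 0.03;-0.0012 -0.0018 0.0375 0.009 0.03;-0.0012 -0.0018 0.0375 0.009 0.03' && python3 -c "
from h import *
from workcell import env
c,s=wrist(env,'w5');print(s['eef_pos'],s['force'])
p=c['pixels'].astype(int)
for x in (240,252,264): print(x,[(y,p[y,x,1]) for y in range(185,240,1)])
"
```

```text
time: 6.95
eef_pos: [0.4824, 0.2511, 0.0187]
tcp_rot: [[-0.233, 0.973, 0.0], [0.973, 0.233, 0.0], [0.0, 0.0, -1.0]]
force: [-0.4, -0.3, -1.6]
opening: 0.0398
gripper_force: 25.0
[0.48237424 0.25110948 0.01867863] [-0.37271474 -0.28479627 -1.63454612]
240 [(185, np.int64(162)), (186, np.int64(158)), (187, np.int64(158)), (188, np.int64(161)), (189, np.int64(160)), (190, np.int64(166)), (191, np.int64(159)), (192, np.int64(160)), (193, np.int64(163)), (194, np.int64(164)), (195, np.int64(166)), (196, np.int64(160)), (197, np.int64(162)), (198, np.int64(159)), (199, np.int64(161)), (200, np.int64(164)), (201, np.int64(162)), (202, np.int64(161)), (203, np.int64(162)), (204, np.int64(161)), (205, np.int64(163)), (206, np.int64(161)), (207, np.int64(162)), (208, np.int64(163)), (209, np.int64(163)), (210, np.int64(165)), (211, np.int64(160)), (212, np.int64(137)), (213, np.int64(36)), (214, np.int64(62)), (215, np.int64(61)), (216, np.int64(59)), (217, np.int64(72)), (218, np.int64(106)), (219, np.int64(129)), (220, np.int64(152)), (221, np.int64(169)), (222, np.int64(160)), (223, np.int6
[... 2080 characters left out ...]
, (208, np.int64(162)), (209, np.int64(161)), (210, np.int64(161)), (211, np.int64(164)), (212, np.int64(138)), (213, np.int64(37)), (214, np.int64(62)), (215, np.int64(58)), (216, np.int64(56)), (217, np.int64(71)), (218, np.int64(104)), (219, np.int64(128)), (220, np.int64(151)), (221, np.int64(170)), (222, np.int64(165)), (223, np.int64(164)), (224, np.int64(164)), (225, np.int64(163)), (226, np.int64(162)), (227, np.int64(163)), (228, np.int64(160)), (229, np.int64(167)), (230, np.int64(162)), (231, np.int64(161)), (232, np.int64(161)), (233, np.int64(161)), (234, np.int64(161)), (235, np.int64(166)), (236, np.int64(162)), (237, np.int64(164)), (238, np.int64(161)), (239, np.int64(163))]
```

```bash
python3 - <<'E'
from h import *
c,s=pickle.load(open('w5.pkl','rb'));R=s['tcp_rot'];p=c['pixels'].astype(int)
f=lambda uv,z:((unproj(c,np.array(uv),z,s)-s['eef_pos'])@R).round(4)
print(f([(252,212.3)],.036),f([(252,218),(252,220),(252,217)],.0372))
for y in(100,150,205,225,245): print(y,p[y,196:222,1],p[y,284:312,1])
E
```

```text
[[ 0.0208  0.0003 -0.0173]] [[ 0.0182  0.0003 -0.0185]
 [ 0.0172  0.0003 -0.0185]
 [ 0.0187  0.0003 -0.0185]]
100 [197 193 194 189 193 198 205 200 195 195 196 197 208 158 122 134 152 156
 158 155 155 160 158 156 155 158] [155 156 160 159 150 154 160 158 156 155 161 153 138 117 134 193 204 203
 204 208 205 207 203 198 198 202 203 216]
150 [206 201 202 201 193 197 198 198 199 199 199 193 199 199 212 142 111 145
 157 159 161 154 157 160 159 157] [163 160 157 162 160 159 160 159 163 157 142 117 150 197 204 204 203 208
 211 205 202 200 202 203 207 212 208 162]
205 [162 188 206 206 204 198 194 194 199 198 201 199 197 196 198 203 177 131
 131 157 162 164 161 158 160 161] [163 163 165 162 163 162 163 161 148 121 169 201 203 203 211 210 208 202
 204 205 201 202 207 208 188 175 172 176]
225 [ 50  51  48  50  53  50  57  54  32  29  22  29  14  32  21  26 115 145
 160 164 162 160 160 164 162 161] [166 159 162 161 164 167 154 140  85  20  25  34  31  33  32  24  38  49
  48  52  55  54  50  55  53  49  49  52]
245 [ 23  26  30  26  33  33  21  33  26  27  33  30  34  21  29  22  51 118
 148 159 163 162 161 163 159 162] [160 162 164 160 165 161 147  93  34  24  22  26  29  31  28  25  34  29
  27  22  23  31  31  25  33  48  54  55]
```

```bash
python3 shift.py '0.001 0.0003 0 0 0.03;0.0018 0.0003 0 0 0.03;0.0018 0.0003 0.0005 0 0.03;0.0018 0.0003 0.001 0 0.03;0.0018 0.0003 0.001 0 0.03;0.0018 0.0003 0.001 0 0.03;0.0018 0.0003 0.001 0 0.03' && python3 -c "
from h import *
from workcell import env
c,s=wrist(env,'w6')
p=c['pixels'].astype(int)
print(p[208:224,252,1],s['force'],s['ft_torque'],s['eef_pos'])
"
```

```text
time: 7.7
eef_pos: [0.4821, 0.2529, 0.0175]
tcp_rot: [[-0.233, 0.973, 0.0], [0.973, 0.233, 0.0], [0.0, 0.0, -1.0]]
force: [-1.3, 1.3, 4.3]
opening: 0.0401
gripper_force: 25.0
[162 159 163 160 160 164 163 159 138  67 100 130 151 167 160 161] [-1.32656358  1.28336385  4.25399581] [0.11860003 0.29929195 0.00451819] [0.48207773 0.25290536 0.01750497]
```

```bash
python3 shift.py '0 0 0 0 0.06;0 0 0 0 0.06;0 0 0 0 0.06;0 0 -0.02 0 0.08;0 0 -0.06 0 0.091;0 0 -0.1 0 0.091;0 0 -0.1 0 0.091' && python3 -c "
from h import *
from workcell import env
c,s=wrist(env,'w7');print(s['eef_pos'],s['tcp_rot'].round(4));boxes(c,s,.036)
p=c['pixels'].astype(int);print(p[170:230,256,1])
" && python3 shift.py '-0.54 -0.148 0 0.479 0.091;-0.54 -0.148 0 0.479 0.091;-0.54 -0.148 0 0.479 0.091;-0.54 -0.148 0 0.479 0.091;-0.54 -0.148 0 0.479 0.091;-0.54 -0.148 0 0.479 0.091;-0.54 -0.148 0 0.479 0.091;-0.54 -0.148 0 0.479 0.091;-0.54 -0.148 0 0.479 0.091;-0.54 -0.148 0 0.479 0.091;-0.54 -0.148 0 0.479 0.091;-0.54 -0.148 0 0.479 0.091' && python3 -c "
from h import *
from workcell import env
c,s=wrist(env,'w8');print(s['eef_pos'],s['tcp_rot'].round(4));boxes(c,s,.03,400,150,215)
p=c['pixels'].astype(int);print(p[180:235,256,1])
"
```

```text
time: 8.45
eef_pos: [0.4845, 0.2538, 0.1219]
tcp_rot: [[-0.233, 0.972, 0.007], [0.972, 0.233, 0.003], [0.001, 0.007, -1.0]]
force: [-0.7, -0.7, -0.8]
opening: 0.0892
gripper_force: 0.0
[0.4845125  0.25379472 0.12192062] [[-2.329e-01  9.725e-01  6.700e-03]
 [ 9.725e-01  2.329e-01  2.600e-03]
 [ 9.000e-04  7.100e-03 -1.000e+00]]
px [248. 199.] mm [483.3 250.8] size [40.5 38.9] ang 13.4
px [250. 121.] mm [470.4 310. ] size [41.8 77.3] ang 13.4
px [493.  55.] mm [632.6 397.5] size [27.9 36.1] ang 30.33
[148 147 147 142 101  88 134 152 146 151 143 146 145 143 148 145 146 151
 150 145 150 149 149 149 149 148 152 149 144 148 150 152 151 151 147 149
 150 151 148 151 153 148 148 149 147 151 148 149 149 148 143 146 186 181
 184 181 160 161 163 164]
time: 9.7
eef_pos: [0.4634, -0.3116, 0.1164]
tcp_rot: [[0.245, 0.97, 0.0], [0.97, -0.245, -0.001], [-0.001, 0.0, -1.0]]
force: [0.7, 0.7, -0.6]
opening: 0.0905
gripper_force: 0.0
[ 0.46341764 -0.31159071  0.11642672] [[ 2.449e-01  9.695e-01  2.000e-04]
 [ 9.695e-01 -2.449e-01 -1.000e-03]
 [-1.000e-03  4.000e-04 -1.000e+00]]
px [257. 192.] mm [ 468.6 -308.4] size [37.7 26. ] ang 76.79
[155 152 153 152 152 151 156 154 154 158 153 156 152 154 151 154 154 157
 155 152 152 153 154 155 155 155 153 153 153 155 151 152 160 174 169 167
 166 171 166 170 168 167 169 169 167 164 166 167 167 166 168 169 169 170
 169]
```

```bash
python3 - <<'E'
from h import *
c,s=pickle.load(open('w8.pkl','rb'));R=s['tcp_rot'];p=c['pixels'].astype(int)
f=lambda uv,z:((unproj(c,np.array(uv),z,s)-s['eef_pos'])@R).round(4)
print(f([(257,211.7)],.03)); print(p[140:185,257].tolist()); print(p[190,210:300].tolist()[::3])
E
python3 shift.py '0 0 0 0 0.091' >/dev/null; python3 -c "
from workcell import env
print(env.sense()['eef_pos'])"
```

```text
[[-0.0133  0.0044  0.0864]]
[[152, 170, 166], [150, 168, 166], [151, 167, 161], [155, 172, 167], [150, 165, 163], [151, 168, 163], [152, 170, 163], [150, 165, 162], [150, 169, 164], [155, 170, 165], [152, 169, 165], [152, 167, 164], [155, 169, 168], [154, 172, 167], [154, 171, 167], [154, 170, 165], [152, 167, 165], [150, 166, 161], [155, 172, 168], [151, 168, 165], [125, 136, 134], [42, 43, 45], [55, 56, 59], [67, 68, 70], [88, 92, 91], [52, 56, 59], [85, 90, 90], [133, 138, 143], [156, 156, 162], [147, 152, 156], [147, 153, 157], [149, 151, 155], [152, 157, 158], [150, 152, 156], [148, 151, 154], [147, 149, 154], [151, 156, 162], [145, 151, 154], [151, 159, 160], [147, 151, 154], [148, 152, 154], [152, 154, 157], [150, 156, 159], [149, 156, 159], [149, 153, 155]]
[[149, 165, 162], [153, 172, 167], [151, 165, 164], [146, 165, 158], [154, 168, 164], [160, 176, 174], [143, 147, 151], [144, 150, 154], [147, 148, 154], [145, 150, 155], [148, 152, 156], [149, 151, 156], [151, 154, 160], [145, 153, 156], [149, 154, 159], [152, 155, 159], [148, 152, 155], [151, 156, 159], [148, 155, 159], [152, 155, 160], [151, 155, 158], [155, 159, 163], [144, 161, 156], [150, 167, 163], [150, 164, 160], [154, 167, 165], [152, 169, 165], [153, 170, 166], [154, 169, 165], [151, 168, 161]]
[ 0.46316471 -0.30651133  0.11633092]
```

```bash
python3 shift.py '0.0015 0.002 0.05 0 0.07;0.0015 0.002 0.09 0 0.07;0.0015 0.002 0.107 0 0.07;0.0015 0.002 0.107 0 0.07;0.0015 0.002 0.107 0 0.03;0.0015 0.002 0.107 0 0.03;0.0015 0.002 0.107 0 0.03;0.0015 0.002 0.107 0 0.03;0.0015 0.002 0.107 0 0.03;0.0015 0.002 0.107 0 0.03;0.0015 0.002 0.107 0 0.03;0.0015 0.002 0.107 0 0.03' 25 && python3 -c "
from h import *
from workcell import env
c,s=wrist(env,'w9');R=s['tcp_rot']
p=c['pixels'].astype(int);print(p[205:232,252,1],p[288:305,252,1])
f=lambda uv,z:((unproj(c,np.array(uv),z,s)-s['eef_pos'])@R).round(4)
for v in range(214,226,2): print(v,f([(252,v)],.03)[0,0])
for v in range(288,302,2): print(v,f([(252,v)],.03)[0,0])"
```

```text
time: 11.05
eef_pos: [0.4665, -0.306, 0.0113]
tcp_rot: [[0.242, 0.97, 0.001], [0.97, -0.242, -0.001], [-0.0, 0.001, -1.0]]
force: [-0.5, 2.3, 9.5]
opening: 0.0398
gripper_force: 25.0
[ 62  62  64  62  66  86 112  36  61  62  66  60  70 108 131 154 160 157
 155 156 155 160 161 157 161 159 163] [150 141 179 175 171 172 175 174 172 173 171 175 172 175 172 172 175]
214 0.0204
216 0.0194
218 0.0184
220 0.0173
222 0.0163
224 0.0152
288 -0.02
290 -0.0212
292 -0.0224
294 -0.0236
296 -0.0247
298 -0.0259
300 -0.0271
```

```bash
python3 shift.py '0 0 -0.05 0 0.03;0 0 -0.1 0 0.03;0.617 -0.157 -0.11 -0.48 0.03;0.617 -0.157 -0.11 -0.48 0.03;0.617 -0.157 -0.11 -0.48 0.03;0.617 -0.157 -0.11 -0.48 0.03;0.617 -0.157 -0.11 -0.48 0.03;0.617 -0.157 -0.11 -0.48 0.03;0.617 -0.157 -0.11 -0.48 0.03;0.617 -0.157 -0.11 -0.48 0.03;0.617 -0.157 -0.11 -0.48 0.03;0.617 -0.157 -0.11 -0.48 0.03' && python3 shift.py '0.617 0 0 0 0.03' >/dev/null; python3 -c "
from workcell import env
s=env.sense();print(s['eef_pos'],s['tcp_rot'].round(3),s['gripper_force'])"
```

```text
time: 12.3
eef_pos: [0.4633, 0.1963, 0.1188]
tcp_rot: [[-0.234, 0.972, 0.001], [0.972, 0.234, 0.0], [0.0, 0.001, -1.0]]
force: [1.5, -1.2, -1.0]
opening: 0.0398
gripper_force: 25.0
[0.4527415  0.24519013 0.1188821 ] [[-0.234  0.972  0.002]
 [ 0.972  0.234  0.001]
 [ 0.     0.002 -1.   ]] 24.998390078544617
```

```bash
python3 shift.py '0 0 0 0 0.03;0 0 0 0 0.03' ; python3 -c "
from workcell import env
s=env.sense();print(s['eef_pos']);import numpy as np
print((np.array([.4634,.3310,.068])-s['eef_pos'])@s['tcp_rot'])"
```

```text
time: 12.6
eef_pos: [0.4514, 0.2436, 0.1184]
tcp_rot: [[-0.236, 0.972, 0.0], [0.972, 0.236, -0.0], [-0.0, 0.0, -1.0]]
force: [0.0, -0.8, -1.2]
opening: 0.04
gripper_force: 25.0
[0.45144299 0.24362832 0.11841299]
[0.0820755  0.0322652  0.05040653]
```

```bash
python3 shift.py '0.05 0.032 0 0.003 0.03;0.082 0.032 0.02 0.003 0.03;0.082 0.032 0.05 0.003 0.03;0.082 0.032 0.05 0.003 0.03;0.082 0.032 0.05 0.003 0.03;0.082 0.032 0.05 0.003 0.03' && python3 -c "
from h import *
from workcell import env
c,s=wrist(env,'w10');print(s['eef_pos'],s['tcp_rot'].round(4))
cv2.imwrite('pics/w10c.png',cv2.resize(c['pixels'][120:310,166:346,::-1],None,fx=3,fy=3,interpolation=cv2.INTER_CUBIC))"
```

```text
time: 13.2
eef_pos: [0.4648, 0.329, 0.0696]
tcp_rot: [[-0.229, 0.973, 0.001], [0.973, 0.229, 0.0], [0.0, 0.001, -1.0]]
force: [-0.6, 0.4, 0.4]
opening: 0.0398
gripper_force: 25.0
[0.464801   0.32897577 0.06962302] [[-2.293e-01  9.734e-01  1.100e-03]
 [ 9.734e-01  2.293e-01  5.000e-04]
 [ 2.000e-04  1.200e-03 -1.000e+00]]
```

View pics/w10c.png

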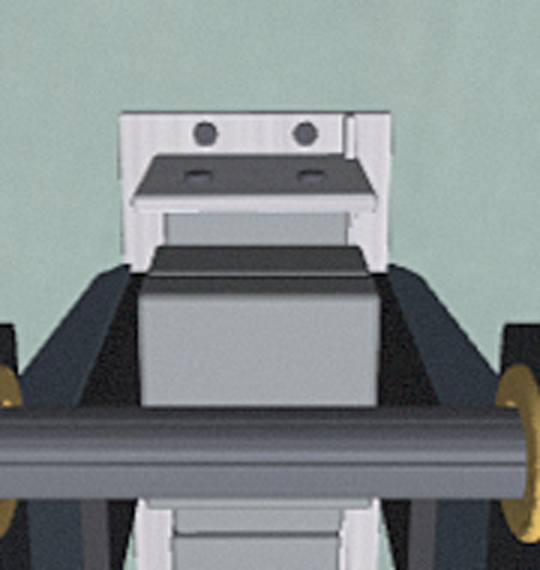

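The crop (3×, offset 166,120) shows the held box (front top edge row ~293, columns 140–379), the end stop's inner top edge at row ~208, the first box behind it (columns 163–349 at row 230) and the lower joint below at row 535 (columns 175–340).

```bash
python3 - <<'E'
from h import *
c,s=pickle.load(open('w10.pkl','rb'));R=s['tcp_rot'];p=c['pixels'].astype(int)
f=lambda uv,z:((unproj(c,np.array(uv)/3+[166,120],z,s)-s['eef_pos'])@R).round(4)
zt=s['eef_pos'][2]-.0113+.03
print('held F/B',f([(140,294),(379,294),(260,506)],zt),'\nstop inner top',f([(130,208),(376,208)],.048))
print('first at stop',f([(163,230),(349,230)],.036),'joint',f([(175,535),(340,535)],.036))
b=120+0
print('row197',p[197,212:228,1],p[197,275:290,1]);print('row299',p[299,215:235,1],p[299,270:285,1])
print('rows',p[284:302,256,1])
E
```

```text
held F/B [[ 0.0183 -0.019  -0.0187]
 [ 0.0183  0.02   -0.0187]
 [-0.0205  0.0006 -0.0187]] 
stop inner top [[ 0.0224 -0.0255  0.0216]
 [ 0.0224  0.0241  0.0217]]
first at stop [[ 0.0144 -0.0201  0.0336]
 [ 0.0144  0.0199  0.0336]] joint [[-0.0599 -0.0191  0.0336]
 [-0.0599  0.0196  0.0336]]
row197 [199 206 211 208 203 201 207 217 160 124 151 168 166 164 167 163] [168 162 170 169 168 157 127 199 206 212 211 211 212 208 207]
row299 [199 202 199 206 198 200 207 180 125 121 136 140 135 137 134 136 137 138
 136 138] [139 140 146 139 139 143 146 145 124 149 207 200 201 208 213]
rows [119 115 144 173 162 147 166 164 166 164 166 165 163 110  94 142 173 164]
```

```bash
python3 shift.py '0 0 0 0 0.03;0 0 0 0 0.03;0 0 0 0 0.03' ; python3 -c "
from workcell import env
s=env.sense();import numpy as np
print((np.array([.4640,.3307,.0473])-s['eef_pos'])@s['tcp_rot'])"
```

```text
time: 13.55
eef_pos: [0.4641, 0.3299, 0.0687]
tcp_rot: [[-0.231, 0.973, 0.0], [0.973, 0.231, 0.0], [0.0, 0.001, -1.0]]
force: [0.6, 0.4, -0.8]
opening: 0.0398
gripper_force: 25.0
[0.00078885 0.00012335 0.02140076]
```

```bash
python3 shift.py '0.0008 0 0.01 -0.002 0.03;0.0008 0 0.017 -0.002 0.03;0.0008 0 0.02 -0.002 0.03;0.0008 0 0.0205 -0.002 0.03;0.0008 0 0.0205 -0.002 0.03;0.0008 0 0.0205 -0.002 0.03' && python3 shift.py '0 0 0.0007 0 0.03;0 0 0.0007 0 0.03;0 0 0.0007 0 0.03' && python3 -c "
from h import *
from workcell import env
c,s=wrist(env,'w11');p=c['pixels'].astype(int);R=s['tcp_rot'];print(s['eef_pos'],R[0])
f=lambda uv,z:((unproj(c,np.array(uv),z,s)-s['eef_pos'])@R).round(4)
print(p[175:230,252,1]);
for v in(196,200,204,208): print(v,f([(252,v)],.048)[0,0])
print('row300',p[300,210:230,1],p[300,275:295,1]);print(p[286:306,256,1])"
```

```text
time: 14.15
eef_pos: [0.4636, 0.3307, 0.0476]
tcp_rot: [[-0.233, 0.973, -0.0], [0.973, 0.233, -0.0], [-0.0, -0.0, -1.0]]
force: [0.1, -0.3, -0.2]
opening: 0.04
gripper_force: 25.0
time: 14.45
eef_pos: [0.4637, 0.3308, 0.0471]
tcp_rot: [[-0.233, 0.973, 0.0], [0.973, 0.233, 0.0], [0.0, 0.0, -1.0]]
force: [0.8, -1.3, 0.0]
opening: 0.0398
gripper_force: 25.0
[0.4637406  0.33076531 0.04708866] [-2.32806951e-01  9.72522961e-01  1.22037862e-04]
[203 201 204 204 211 200  70  81  87  89  85  88  88  84  87  91  87  87
  85  84  87  84  86 139 180 193 199 202 198 177  41  60  58  62  65  83
 111  31  63  65  60  59  67 102 132 152 168 167 163 164 165 163 163 164
 162]
196 0.0245
200 0.0222
204 0.02
208 0.0177
row300 [210 201 196 199 195 199 194 197 199 204 178 132 137 156 159 161 159 159
 160 157] [158 159 163 159 159 162 158 153 132 158 171 192 202 212 210 207 203 207
 207 223]
[142 171 162 152 155 160 156 161 160 160 160 158 160 160 159 160 159 162
 160 156]
```

```bash
python3 shift.py '0 0 0.0004 0 0.03;0 0 0.0008 0 0.03;0 0 0.0008 0 0.03' && python3 shift.py '0 0 0 0 0.06;0 0 0 0 0.06;0 0 0 0 0.06;0 0 0 0 0.06;0 0 -0.02 0 0.07;0 0 -0.06 0 0.08;0 0 -0.1 0 0.091;0 0 -0.1 0 0.091;0 0 -0.1 0 0.091;0 0 -0.1 0 0.091'; python3 -c "
from h import *
from workcell import env
c,s=wrist(env,'w12');boxes(c,s,.066);print((np.array([.455,-.03,.15])-s['eef_pos'])@s['tcp_rot'])"
```

```text
time: 14.8
eef_pos: [0.4637, 0.3308, 0.0471]
tcp_rot: [[-0.233, 0.973, 0.0], [0.973, 0.233, 0.0], [0.0, 0.0, -1.0]]
force: [-2.9, -2.3, 15.5]
opening: 0.0395
gripper_force: 25.0
time: 15.8
eef_pos: [0.4631, 0.3304, 0.1454]
tcp_rot: [[-0.233, 0.973, -0.001], [0.973, 0.233, -0.001], [-0.0, -0.001, -1.0]]
force: [0.1, 0.9, -0.6]
opening: 0.0909
gripper_force: 0.0
px [253. 213.] mm [467. 317.] size [40.4 64.3] ang 13.52
[-0.34861575 -0.09181848 -0.0043406 ]
```

```bash
python3 shift.py '-0.37 -0.097 -0.02 -0.1 0.091;-0.37 -0.097 -0.02 -0.1 0.091;-0.37 -0.097 -0.02 -0.1 0.091;-0.37 -0.097 -0.02 -0.1 0.091;-0.37 -0.097 -0.02 -0.1 0.091;-0.37 -0.097 -0.02 -0.1 0.091;-0.37 -0.097 -0.02 -0.1 0.091;-0.37 -0.097 -0.02 -0.1 0.091;-0.37 -0.097 -0.02 -0.1 0.091;-0.37 -0.097 -0.02 -0.1 0.091' && python3 -c "
from h import *
from workcell import env
c,s=wrist(env,'w13');p=c['pixels'];boxes(c,s,.03,400);boxes(c,s,.03,400,140,215)
print(p[150,230:280:8].tolist(),s['eef_pos'],s['tcp_rot'][0])"
```

```text
time: 16.85
eef_pos: [0.4549, -0.052, 0.1655]
tcp_rot: [[-0.327, 0.945, -0.002], [0.945, 0.327, 0.001], [0.001, -0.001, -1.0]]
force: [0.8, 0.2, -0.6]
opening: 0.0911
gripper_force: 0.0
px [ 53. 150.] mm [265.7 -83.5] size [92.6 81.1] ang 1.52
px [256. 151.] mm [449.4 -23.9] size [39.3 78.5] ang 18.02
px [256. 151.] mm [449.6 -24. ] size [37.5 78.2] ang 17.9
[[146, 163, 159], [150, 150, 155], [146, 149, 151], [144, 146, 152], [143, 148, 152], [146, 148, 154], [141, 155, 154]] [ 0.45494831 -0.05202871  0.16549114] [-0.32685388  0.94507342 -0.00166324]
```

```bash
python3 shift.py '0.028 0.004 0.05 0.019 0.08;0.028 0.004 0.1 0.019 0.07;0.028 0.004 0.14 0.019 0.07;0.028 0.004 0.155 0.019 0.07;0.028 0.004 0.155 0.019 0.07;0.028 0.004 0.155 0.019 0.03;0.028 0.004 0.155 0.019 0.03;0.028 0.004 0.155 0.019 0.03;0.028 0.004 0.155 0.019 0.03;0.028 0.004 0.155 0.019 0.03;0.028 0.004 0.155 0.019 0.03;0.028 0.004 0.155 0.019 0.03' 30 && python3 -c "
from h import *
from workcell import env
c,s=wrist(env,'w14');R=s['tcp_rot']
p=c['pixels'].astype(int);print(p[125:185,252,1],p[300:330,252,1])
f=lambda uv,z:((unproj(c,np.array(uv),z,s)-s['eef_pos'])@R).round(4)
for v in range(125,185,4): print(v,f([(252,v)],.03)[0,0],end=' ')
t=np.array([.4821-.233*.0201,.2529+.973*.0201,.12]);print((t-s['eef_pos'])@R)"
```

```text
time: 18.1
eef_pos: [0.4506, -0.024, 0.0121]
tcp_rot: [[-0.311, 0.951, 0.002], [0.951, 0.311, -0.0], [-0.001, 0.001, -1.0]]
force: [-1.3, 2.8, 12.4]
opening: 0.0399
gripper_force: 30.0
[175 180 178 176 175 174 174 180 177 175 178 177 180 174 177 179 175 180
 177 175 177 180 176 178 182 179 176 177 178 178 178 177 178 177 179 182
 173 105  51  62  59  61  74  92  73  57  65  77 122 137 160 162 160 161
 161 158 161 163 159 160] [161 159 159 157 160 157 164 155 159 156 157 161 157 156 160 157  82  72
  73  78  72  76  78  76  73  71  76  76  72  79]
125 0.0629 129 0.0611 133 0.0593 137 0.0575 141 0.0556 145 0.0538 149 0.0519 153 0.0501 157 0.0482 161 0.0463 165 0.0444 169 0.0425 173 0.0405 177 0.0386 181 0.0367 [ 0.27338734  0.11772782 -0.10792956]
```

```bash
python3 shift.py '0 0 -0.05 0 0.03;0 0 -0.1 0 0.03;0.271 0.1175 -0.11 0.081 0.03;0.271 0.1175 -0.11 0.081 0.03;0.271 0.1175 -0.11 0.081 0.03;0.271 0.1175 -0.11 0.081 0.03;0.271 0.1175 -0.11 0.081 0.03;0.271 0.1175 -0.11 0.081 0.03;0.271 0.1175 -0.11 0.081 0.03;0.271 0.1175 -0.11 0.081 0.03;0.271 0.1175 -0.11 0.081 0.03' && python3 shift.py '0 0 0.03 0 0.03;0 0 0.036 0 0.03;0 0 0.036 0 0.03;0 0 0.036 0 0.03;0 0 0.036 0 0.03;0 0 0.036 0 0.03' && python3 -c "
from h import *
from workcell import env
c,s=wrist(env,'w15');print(s['eef_pos'],s['tcp_rot'][0])
cv2.imwrite('pics/w15c.png',cv2.resize(c['pixels'][60:250,166:346,::-1],None,fx=3,fy=3,interpolation=cv2.INTER_CUBIC))"
```

```text
time: 19.25
eef_pos: [0.4772, 0.2693, 0.1212]
tcp_rot: [[-0.232, 0.973, -0.001], [0.973, 0.232, -0.0], [-0.0, -0.001, -1.0]]
force: [-0.5, -0.1, -1.3]
opening: 0.04
gripper_force: 30.0
time: 19.85
eef_pos: [0.4779, 0.2702, 0.086]
tcp_rot: [[-0.233, 0.973, 0.001], [0.973, 0.233, 0.0], [0.0, 0.001, -1.0]]
force: [0.3, -0.2, -1.6]
opening: 0.0394
gripper_force: 30.0
[0.47792868 0.2702323  0.08601715] [-0.23270028  0.97254796  0.00102314]
```

View pics/w15c.png

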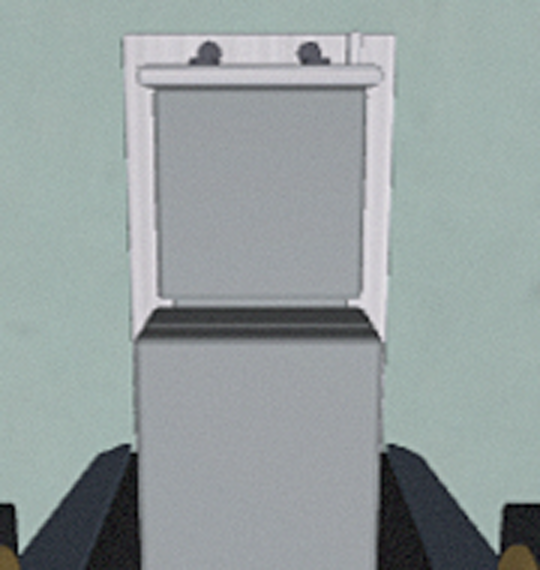

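The crop (3×, offset 166,60) shows the upper half box seated at the stop (near edge row 297, columns 159–361; far edge row 88) and the held long box's front top edge at row ~341 (columns 138–380), with the lower box showing between them.

```bash
python3 - <<'E'
from h import *
c,s=pickle.load(open('w15.pkl','rb'));R=s['tcp_rot']
f=lambda uv,z:((unproj(c,np.array(uv)/3+[166,60],z,s)-s['eef_pos'])@R).round(4)
zt=s['eef_pos'][2]-.0118+.03
print('held',f([(138,342),(380,342),(140,520),(379,520)],zt),'\nhalf N F',f([(159,298),(361,298),(156,88),(365,88)],.066))
print((np.array([.478,.2706,.05])-s['eef_pos'])@R)
E
```

```text
held [[ 0.0401 -0.0187 -0.0182]
 [ 0.0401  0.0195 -0.0182]
 [ 0.0101 -0.0193 -0.0182]
 [ 0.01    0.0203 -0.0182]] 
half N F [[ 0.0409 -0.019   0.02  ]
 [ 0.0409  0.0204  0.02  ]
 [ 0.0801 -0.0186  0.02  ]
 [ 0.0801  0.0201  0.0201]]
[0.00033385 0.00011533 0.03601736]
```

```bash
python3 shift.py '-0.001 0.0002 0 0 0.03;-0.001 0.0002 0.012 0 0.03;-0.001 0.0002 0.024 0 0.03;-0.001 0.0002 0.033 0 0.03;-0.001 0.0002 0.036 0 0.03;-0.001 0.0002 0.0365 0 0.03;-0.001 0.0002 0.0365 0 0.03;-0.001 0.0002 0.0365 0 0.03' && python3 -c "
from h import *
from workcell import env
c,s=wrist(env,'w16');p=c['pixels'].astype(int);R=s['tcp_rot'];print(s['eef_pos'],R[0])
f=lambda uv,z:((unproj(c,np.array(uv),z,s)-s['eef_pos'])@R).round(4)
print(p[150:185,252,1])
for y in(140,155,180,200):print(y,p[y,208:224,1],p[y,280:300,1])
for v in(160,166,172,178): print(v,f([(252,v)],.066)[0,0],f([(252,v)],.067)[0,0])"
```

```text
time: 20.7
eef_pos: [0.478, 0.2693, 0.0487]
tcp_rot: [[-0.233, 0.973, -0.0], [0.973, 0.233, -0.0], [-0.0, -0.0, -1.0]]
force: [0.5, 0.2, -0.9]
opening: 0.0395
gripper_force: 30.0
[0.47799336 0.26927967 0.04865259] [-2.32872131e-01  9.72507360e-01 -6.68947425e-05]
[158 157 161 158 162 160 162 162 159 159 161 163 161 164 157 163 160 163
 160 144  95  48  78 120 135 158 158 158 159 160 161 163 159 166 161]
140 [197 208 155 119 144 156 159 159 157 159 158 159 159 158 157 159] [158 159 159 161 157 159 158 157 160 151 161 159 164 158 138 108 188 209
 200 199]
155 [195 200 181 135 132 155 161 162 159 162 159 160 158 158 162 158] [158 160 162 159 161 160 158 164 159 161 161 158 163 151 131 149 199 205
 201 200]
180 [193 201 145 120 143 157 163 160 160 161 158 161 160 162 158 158] [163 161 161 160 159 164 162 160 158 164 165 157 131 131 195 211 210 203
 199 208]
200 [196 194 206 145 120 151 160 163 158 160 161 160 157 160 160 160] [161 162 159 160 162 162 162 157 158 161 161 146 115 191 208 207 202 202
 203 213]
160 0.0467 0.0468
166 0.0438 0.044
172 0.0409 0.0411
178 0.038 0.0382
```

```bash
python3 shift.py '0.0007 0.0003 0 0 0.03;0.0007 0.0003 0 0 0.03;0.0007 0.0003 0.0005 0 0.03;0.0007 0.0003 0.0009 0 0.03;0.0007 0.0003 0.0009 0 0.03;0.0007 0.0003 0.0009 0 0.03' && python3 -c "
from h import *
from workcell import env
c,s=wrist(env,'w17');p=c['pixels'].astype(int)
print(p[164:180,252,1],s['force'])"
```

```text
time: 21.35
eef_pos: [0.4782, 0.27, 0.048]
tcp_rot: [[-0.233, 0.973, 0.0], [0.973, 0.233, 0.0], [0.0, 0.0, -1.0]]
force: [-0.9, 0.2, 2.3]
opening: 0.0394
gripper_force: 30.0
[158 163 157 160 161 159 150 128  66 114 137 153 159 158 164 161] [-0.90921679  0.22473401  2.31901218]
```

Contact with a tight joint; release, lift and inspect.

```bash
python3 shift.py '0 0 0 0 0.06;0 0 0 0 0.06;0 0 0 0 0.06;0 0 0 0 0.06;0 0 -0.02 0 0.07;0 0 -0.06 0 0.08;-0.04 0 -0.1 0 0.091;-0.08 0 -0.13 0 0.091;-0.08 0 -0.13 0 0.091;-0.08 0 -0.13 0 0.091;-0.08 0 -0.13 0 0.091' && python3 -c "
from h import *
from workcell import env
c,s=wrist(env,'w18');boxes(c,s,.066);print(s['eef_pos'])
a=cv2.resize(c['pixels'][60:250,166:346,::-1],None,fx=3,fy=3,interpolation=cv2.INTER_CUBIC)
t=env.read_camera('scene')['pixels'][140:205,115:205,::-1]
b=cv2.resize(t,(400,289),interpolation=cv2.INTER_CUBIC)
o=np.zeros((570,790,3),np.uint8);o[:,:390]=a[:,75:465];o[:289,390:]=b
cv2.imwrite('pics/fin.png',o)"
```

```text
time: 22.5
eef_pos: [0.4961, 0.1926, 0.1771]
tcp_rot: [[-0.233, 0.973, -0.001], [0.973, 0.233, -0.0], [0.0, -0.001, -1.0]]
force: [-0.5, -0.3, -0.2]
opening: 0.0912
gripper_force: 0.0
px [245. 102.] mm [476.8 266.8] size [46.  84.9] ang 13.54
px [253.  19.] mm [465.4 324.5] size [37.6 28.3] ang 13.45
[0.49612093 0.19256345 0.17709462]
```

View pics/fin.png

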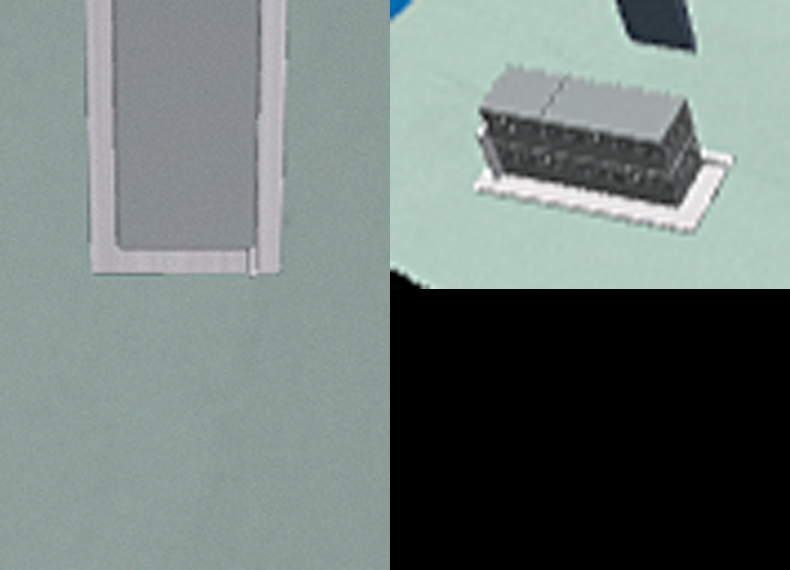

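The picture shows both courses stacked flush. The upper joint is tight, half a long box away from the lower one, and the robot is clear.

```bash
python3 -c "
from workcell import env
print(env.finish_job())"
```

```text
the job is handed in; nothing more can be done
None
```

The stack is built in the order asked and handed in at about 22.5 s. The final picture shows it flush, with tight joints offset by half a long box; the arm never went near the pots and loupe, and no verdict came back.

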